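Level the specimen stage and load the green specimen

TASK

The tilting specimen stage is out of true. Using only its two orange-barred foot knobs, bring its aluminium platform level (both red balls centred between their black lines) and let go of the knobs; then set the green resin-mounted specimen, polished face up, gently inside the red ring on the platform, leaving the platform level and the other things on the worktop where they are.

Things in the scene. Friction and masses are not known exactly. Their poses are not given: they have to be found in the camera images.
- stage: Dark steel base of the levelling stage, fixed and itself level, but standing elsewhere and turned a little each run. Slab 150 x 150 x 12 mm with a 50 mm lug under each knob. Origin: centre of its underside on the worktop; x to its far side, y to its left, z up.
- platform: Aluminium plate 120 x 120 x 8 mm pivoted at its far left corner on a steel cross rod. Origin: the pivot, stage frame (48, 48, 44) mm when level, mid thickness; plate centre at (-48, -48) mm from it. Axes as the stage's when level (then z is vertical, top 48 mm above the worktop). Starts tilted up to 3.4 degrees about each stage axis; stays where the knobs put it, the screws lock themselves.
- front_knob_grip (a point): Front knob, grip point on its vertical axis: stage frame (-72, 48, 86) mm. Black disc 42 mm across, 62 to 72 mm above the worktop, with upright orange bar 42 long, 14 thick, top at 99 mm; point x along the bar. Clockwise from above raises the plate's front (stage -x) edge: 0.025 rad about stage y per rad, left-right tilt unchanged. Limits 3.2 rad either side of level; 0.06 N m.
- right_knob_grip (a point): Right knob, the same in shape, heights and point axes, at stage frame (48, -72, 86) mm. Clockwise from above raises the plate's right (stage -y) edge: 0.025 rad of tilt about stage x per rad of knob, front-back tilt unchanged. It stands on the cross rod (axis along stage y, 30 mm up) and leans with the platform's front-back tilt. Neither knob rises or sinks as it turns.
- front_back_gauge (a point): Middle of the white channel (54 x 14 mm, its ends 53 mm above the worktop) beside the plate's far left corner, stage (48, 76) mm, tilting with the plate. Its red 8 mm ball runs along stage x to the low side, 3.5 mm per degree, and stands midway between two black lines, 11 mm apart, when front and back are level.
- left_right_gauge (a point): Middle of the like channel lying on the plate along its far edge, rising 9 mm above it, stage (48, -8) mm; its red ball runs along stage y to the low side, 3.5 mm per degree, midway between the black lines when left and right are level.
- ring_centre (a point): Centre of the red ring (53 mm across, flush line) on the platform's top surface, stage frame x -14, y -14 mm; 48 mm above the worktop when level.
- green_specimen: The green resin-mounted metal specimen: a loose upright cylinder, 30 mm across and 18 mm high, about 33 g, polished metal face up. Origin: centre of its underside. It stands on the worktop to the right of the stage.
- black_specimen: Black specimen, loose cylinder 30 mm across, 16 mm high; origin under its centre. Not wanted; leave it. The three specimens swap places.
- red_specimen: Dark red specimen, loose cylinder 38 mm across, 20 mm high; origin under its centre. Not wanted; leave it.
- lens_can: Loose canister 38 mm across and 54 mm high, black cap, standing at the right; origin under its centre. Bystander.
- slide_box: Loose small box 30 x 82 x 36 mm with grey-green lid behind the stage; origin under its centre. Bystander.
- petri_dish: Loose shallow glass dish 88 mm across, 15 mm high, near the front right corner of the worktop; origin under its centre. Bystander.
- tweezers: Loose metal tweezers, 136 x 17 x 10 mm, lying at the left; origin under the centre. Bystander.

How it is judged:
On the way, in this order (a step that is already met when the one before it is completed fails the run):
1. the platform is level to 0.7 degrees, the knobs released, the green specimen not yet on it (angle between platform's own z axis and vertical below 0.012 rad and contact force between the fingers and stage below 0.05 N and height (world z) of green_specimen below 0.03 m and horizontal distance between green_specimen and ring_centre above 0.09 m), for 0.2 s.
2. the green specimen stands in the ring on the level platform (angle between platform's own z axis and vertical below 0.012 rad and horizontal distance between green_specimen and ring_centre below 0.011 m and z of green_specimen in the frame of ring_centre between -0.003 and 0.003 m and angle between green_specimen's own z axis and vertical below 0.05 rad), for 0.2 s.
At the end, for the whole second after the job is handed in: The platform is level within 0.012 rad (0.7 degrees), the green specimen rests on it polished face up, wholly inside the red ring (centres within 11 mm), released and still (all of step 2 and linear speed of green_specimen below 0.02 m/s and contact force between the fingers and green_specimen below 0.05 N and contact force between the fingers and stage below 0.05 N); the robot touches nothing.
It fails at once if the platform itself is pushed by the robot (over 10 N) (contact force between any of the fingers, the arm and platform above 10 N).
It fails at once if the specimen is dropped or pressed hard on the platform (over 25 N) (contact force between green_specimen and platform above 25 N).
It fails at once if another thing on the worktop is moved by more than 25 mm (distance of any of black_specimen, red_specimen, lens_can, slide_box, petri_dish, tweezers from where it was at the start of the episode above 0.025 m).
It also fails if it takes over 72 s, if anything falls off the work surface, if the arm or the gripper's body presses on something with over 40 N, if the wrist force passes 120 N, or if a joint passes its speed limit or range.

ROBOT

A 6-joint arm with a two-finger parallel gripper is mounted at the origin on a cart in front of the work surface, level with it; the furniture and walls round the work are solid. World frame = base frame: x ahead of the robot, y to its left, z up, the work surface at z = 0. Lengths are in m, angles in rad, forces in N, time in s.
With the tool pointing down it reaches from about 0.3 to 0.75 m from the base axis. Payload 8.5 kg.
Tool frame: the origin (TCP) lies midway between the tips of the shut fingers; the grasp point (between the pads) lies 19 mm behind it; z points along the fingers, y is the direction in which the jaws open and shut (so a half turn about z gives the same grasp; the last joint's range is limited). The gripper opens to 88 mm and grips with 3 to 60 N. Pads are 18 mm wide; open, the fingers measure 123 mm over their backs; the gripper's body (75 mm by 187 mm) begins 45 mm behind the grasp point.
Start: joints at [1.109, 0.381, 1.297, -0, 1.464, -0.215], TCP at [0.134, 0.533, 0.239] pointing down, gripper open.
Joint ranges: [-3.11, 3.11], [-0.89, 2.33], [0.22, 2.48], [-1.42, 4.56], [0.17, 2.85], [-2.88, 2.88]. Speed limits (rad/s): [2.39, 2.39, 3.14, 3.14, 3.14, 3.14].

INTERFACE

Orientations are given as a unit quaternion [w, x, y, z].
In Python, from rig import robot gives the robot as it stands. The module is installed in compiled form; this text tells all that it offers.
- The arm moves only by the shell command python3 -m jog 'ROWS' [FORCE]. ROWS is JSON, a list of rows, each a list of 3 entries, a list of its own where there are three numbers: the finger opening in m, from 0 to 0.0881, then the shift along the tool's x, y, z in m, then the turn, a rotation vector about the tool's x, y, z in degrees. In form: [[claw, [dx, dy, dz], [wx, wy, wz]], ...]. A call has 1 to 12 rows; each row shifts and turns the commanded pose from where the row before left it, along the tool's axes as they then stand; what a row does not reach is not made up. A row lasts 1/12 s, in which the tool goes at most 41.7 mm and 7.16 degrees, less where a joint would pass 70% of its speed; a pose out of reach is approached as far as the arm can. A call with a gripper value outside its range is refused whole. The fingers move at their own pace and stop on an object; FORCE is the grip in N (left out, the last holds). Time passes only in rows, so rows that do not move let the fingers close. It gives the time, the measured TCP pose, the force and the opening at its end, in the units of the state.
- robot.state(): the state, without advancing time (a new reading comes with each control period).
- robot.get_image(name): name is "scene" or "top" or "wrist"; returns the picture (420x560x3 uint8, blue, green, red); there is no depth.
- robot.calibration(name): a dict with "mtx" (3x3 intrinsics, pixels), "camera_from_world" (4x4, takes a point from world to camera coordinates). Camera axes: x right, y down, z forward; pixel columns grow to the right and rows downward; lengths in m; the calibration is good to about 2 mm. A picture is of the moment at which its call begins: read the wrist's pose just before it. calibration takes no time and is no camera call; for the wrist camera it gives the pose at the moment of the call.
- robot.sign_off(): hands the job in, once; it reports no verdict.
The state is a dict: "time": time; "qpos": joint angles; "joint_vel": joint speeds; "effort": joint torques, N m; "ee_pos": TCP position; "orientation": TCP orientation; "wrist_force": force on the tool from outside, world axes, zero at the start; "ft_torque": the same for the moment, N m; "opening": finger opening in m.
Only numpy, scipy, OpenCV 4.12 (cv2) and the standard library are available. Lean on these libraries where they do the work, as an engineer would, in place of code of your own. Each camera call takes 0.05 s, during which the arm holds its last target.

## Working session

There is one attempt and no reset: what is moved stays moved. The work goes in short steps, Python scripts to look and compute and a shell command to move; the robot and the scene stay as the last step left them, time stands still between calls to the robot, and variables do not carry over. Pictures are saved under pics/ and viewed, and the job is handed in when it is done.

```bash
mkdir -p pics; python3 - <<'E'
from rig import robot
import cv2
print(robot.state())
for n in ["scene","top","wrist"]:
    cv2.imwrite(f"pics/a_{n}.png",robot.get_image(n))
    c=robot.calibration(n);print(n,c["mtx"].round(1).tolist(),c["camera_from_world"].round(4).tolist())
E
```

```text
{'time': 0.0, 'qpos': array([ 1.10868882e+00,  3.81220834e-01,  1.29825741e+00, -4.58980278e-05,
        1.46359635e+00, -2.15322801e-01]), 'joint_vel': array([-0.00253559,  0.00095511,  0.00103675, -0.00062603,  0.00051328,
       -0.00087257]), 'effort': array([-1.09781608e-04, -4.37935996e+01, -2.24559546e+01,  7.12917885e-02,
        3.52740346e-02, -1.45816521e-04]), 'ee_pos': array([0.13425577, 0.53307305, 0.23812557]), 'orientation': array([-2.24686332e-04,  1.23076984e-01,  9.92396849e-01, -7.06448777e-04]), 'wrist_force': array([ 0.53159116, -0.11100999, -0.83350827]), 'ft_torque': array([ 0.01519349, -0.00335291,  0.02070986]), 'opening': 0.08784150895557516}
scene [[449.7, 0.0, 282.5], [0.0, 449.7, 211.9], [0.0, 0.0, 1.0]] [[-0.7813, -0.6236, 0.025, 0.4452], [-0.3737, 0.4352, -0.8191, 0.2724], [0.4999, -0.6493, -0.5731, 1.3684], [0.0, 0.0, 0.0, 1.0]]
top [[510.5, 0.0, 278.2], [0.0, 510.5, 206.9], [0.0, 0.0, 1.0]] [[-0.0186, -0.9998, -0.009, 0.04], [-0.9941, 0.0195, -0.1071, 0.5863], [0.1073, 0.007, -0.9942, 1.4637], [0.0, 0.0, 0.0, 1.0]]
wrist [[303.5, 0.0, 280.4], [0.0, 303.5, 210.6], [0.0, 0.0, 1.0]] [[0.2444, 0.9697, -0.0014, -0.5498], [0.9282, -0.2335, 0.2896, -0.0399], [0.2805, -0.0721, -0.9572, 0.3897], [0.0, 0.0, 0.0, 1.0]]
```

View pics/a_top.png

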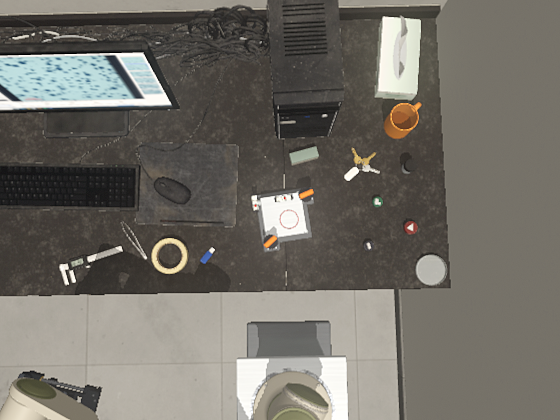

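View pics/a_scene.png

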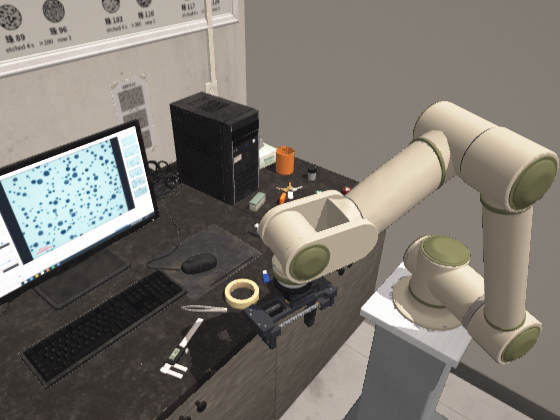

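```bash
python3 - <<'E'
import cv2
i=cv2.imread("pics/a_top.png")
cv2.imwrite("pics/a_crop.png",cv2.resize(i[130:290,190:400],None,fx=3.75,fy=3.75,interpolation=cv2.INTER_CUBIC))
E
```

```text
(no output)
```

View pics/a_crop.png

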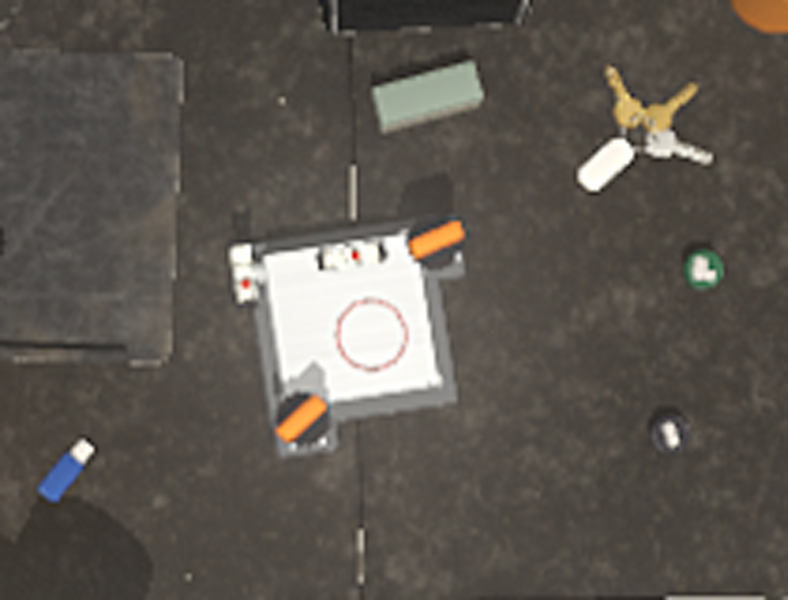

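```bash
cat > h.py <<'E'
from rig import robot
import numpy as np, cv2
from scipy.spatial.transform import Rotation as Ro
def px2w(name,uv,z,cal=None):
    c=cal or robot.calibration(name);K=c["mtx"];T=c["camera_from_world"];R=T[:3,:3];t=T[:3,3]
    d=R.T@np.linalg.solve(K,[uv[0],uv[1],1]);o=-R.T@t
    return o+d*(z-o[2])/d[2]
def w2px(name,p,cal=None):
    c=cal or robot.calibration(name);T=c["camera_from_world"];q=c["mtx"]@(T[:3,:3]@np.array(p)+T[:3,3]);return q[:2]/q[2]
def tool():
    s=robot.state();return s,Ro.from_quat(s["orientation"],scalar_first=True).as_matrix(),s["ee_pos"]
def plan(p,xdir=None,down=True):
    """shift in present tool axes to reach p ; turn about tool z so that tool x is along world angle xdir (deg), mod 180"""
    s,R,e=tool()
    d=R.T@(np.array(p)-e);print("shift tool mm",(d*1e3).round(1),"t",round(s["time"],2))
    if xdir is not None:
        a=np.deg2rad(xdir);x=np.array([np.cos(a),np.sin(a),0]);y=np.array([np.sin(a),-np.cos(a),0])
        for sgn in(1,-1):
            Rt=np.column_stack([sgn*x,sgn*y,[0,0,-1]])
            print("turn",np.rad2deg(Ro.from_matrix(R.T@Rt).as_rotvec()).round(2),"q6 now",np.rad2deg(s["qpos"][5]).round(1))
def save(name,fn):
    i=robot.get_image(name);cv2.imwrite(f"pics/{fn}.png",i);return i
E
python3 - <<'E'
from h import *
T=robot.calibration("wrist")["camera_from_world"]
s,R,e=tool();o=-T[:3,:3].T@T[:3,3]
print("cam in tool",(R.T@(o-e)).round(4));print("cam z in tool",(R.T@T[2,:3]).round(3), (R.T@T[0,:3]).round(3));print(R.round(3))
g=lambda u,v:(190+u/3.75,130+v/3.75)
kr=px2w("top",g(437,240),.099);kf=px2w("top",g(301,418),.099);gr=px2w("top",g(704,268),.018)
ring=px2w("top",g(371,334),.048)
print(kr,kf,gr,ring)
d=kr-kf; print(np.linalg.norm(d[:2]), "exp .1697")
# stage: right-front = (120,-120)
a=np.arctan2(d[1],d[0])+np.pi/4;print("yaw",np.rad2deg(a))
Rz=np.array([[np.cos(a),-np.sin(a)],[np.sin(a),np.cos(a)]])
m=(kr+kf)[:2]/2; c=m-Rz@[-.012,-.012];print("stage",c,"ring exp",c+Rz@[-.014,-.014])
plan([c[0],c[1],.3])
E
```

```text
cam in tool [ 0.0746  0.0004 -0.1455]
cam z in tool [-0.29  -0.     0.957] [-0.  1.  0.]
[[-0.97   0.244 -0.001]
 [ 0.244  0.97  -0.001]
 [ 0.    -0.001 -1.   ]]
[ 0.61448756 -0.05171582  0.099     ] [0.48359185 0.05219105 0.099     ] [ 0.59880128 -0.26538906  0.018     ] [ 0.54923017 -0.00162365  0.048     ]
0.16712367654546942 exp .1697
yaw 6.556956801661948
stage [0.55959092 0.01352941] ring exp [ 0.54728117 -0.00197769]
shift tool mm [-539.4 -400.   -61.4] t 0.15
```

View pics/a_wrist.png

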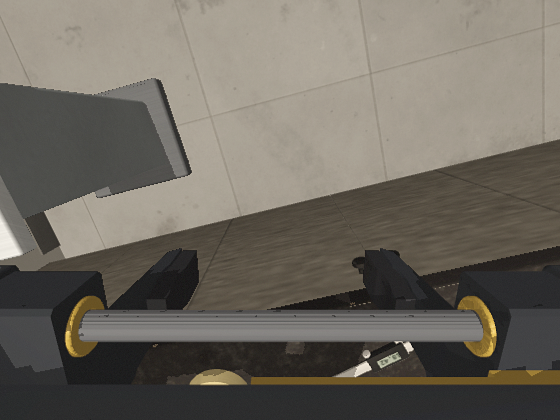

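```bash
R='[0.04,[-0.029,-0.020,0.001],[0,0,0]]'; python3 -m jog '[[0.04,[-0.029,-0.020,0.001],[0,0,0]],[0.04,[-0.029,-0.020,0.001],[0,0,0]],[0.04,[-0.029,-0.020,0.001],[0,0,0]],[0.04,[-0.029,-0.020,0.001],[0,0,0]],[0.04,[-0.029,-0.020,0.001],[0,0,0]],[0.04,[-0.029,-0.020,0.001],[0,0,0]],[0.04,[-0.029,-0.020,0.001],[0,0,0]],[0.04,[-0.029,-0.020,0.001],[0,0,0]],[0.04,[-0.029,-0.020,0.001],[0,0,0]],[0.04,[-0.029,-0.020,0.001],[0,0,0]]]' 20
python3 -m jog '[[0.04,[-0.029,-0.020,0.001],[0,0,0]],[0.04,[-0.029,-0.020,0.001],[0,0,0]],[0.04,[-0.029,-0.020,0.001],[0,0,0]],[0.04,[-0.029,-0.020,0.001],[0,0,0]],[0.04,[-0.029,-0.020,0.001],[0,0,0]],[0.04,[-0.029,-0.020,0.001],[0,0,0]],[0.04,[-0.029,-0.020,0.001],[0,0,0]],[0.04,[-0.029,-0.020,0.001],[0,0,0]],[0.04,[-0.029,-0.020,0.001],[0,0,0]],[0.04,[-0.029,-0.020,0.001],[0,0,0]],[0.04,[0,0,0],[0,0,0]],[0.04,[0,0,0],[0,0,0]]]' 20
python3 - <<'E'
from h import *
i=save("wrist","b_w");print(tool()[2])
E
```

```text
time: 0.98
ee_pos: [0.3675, 0.267, 0.2287]
orientation: [-0.0, 0.123, 0.992, -0.0]
wrist_force: [1.0, 1.1, -0.5]
opening: 0.0398
time: 1.98
ee_pos: [0.5994, 0.0025, 0.2177]
orientation: [-0.001, 0.124, 0.992, 0.0]
wrist_force: [-0.2, 0.4, 0.3]
opening: 0.0399
[0.59881327 0.00370042 0.21815474]
```

View pics/b_w.png

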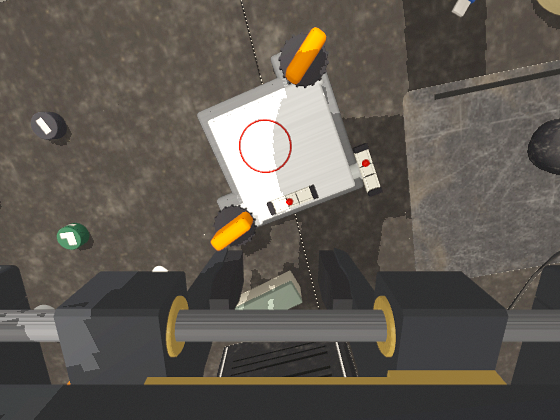

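```bash
python3 - <<'E'
import cv2
i=cv2.imread("pics/b_w.png")
a=cv2.resize(i[130:210,330:410],None,fx=5,fy=5,interpolation=cv2.INTER_CUBIC)
b=cv2.resize(i[165:245,250:330],None,fx=5,fy=5,interpolation=cv2.INTER_CUBIC)
import numpy as np
cv2.imwrite("pics/b_crop.png",np.hstack([a,b]))
a=cv2.resize(i[15:95,265:345],None,fx=5,fy=5,interpolation=cv2.INTER_CUBIC)
b=cv2.resize(i[190:270,195:275],None,fx=5,fy=5,interpolation=cv2.INTER_CUBIC)
cv2.imwrite("pics/b_crop2.png",np.hstack([a,b]))
E
```

```text
(no output)
```

View pics/b_crop.png

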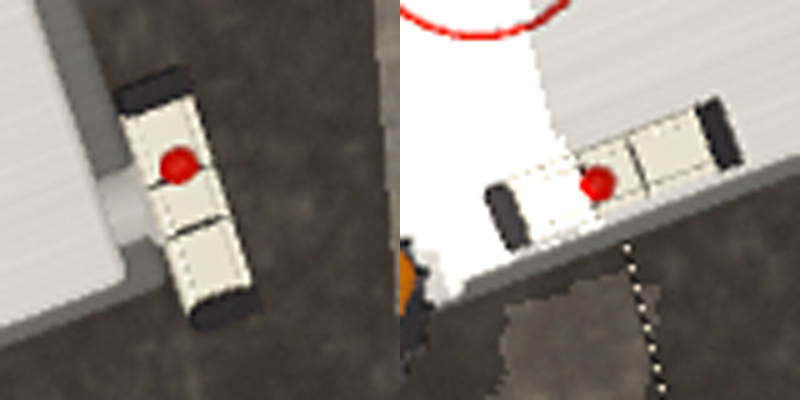

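View pics/b_crop2.png

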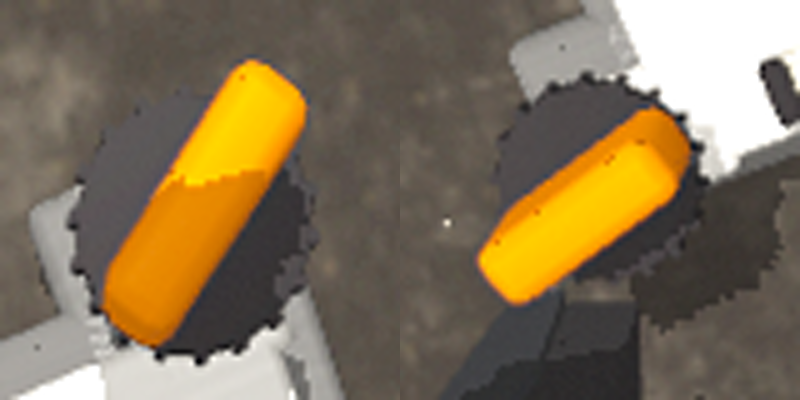

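```bash
python3 - <<'E'
from h import *
P=lambda u,v,a,b:px2w("wrist",(a+u/5,b+v/5),.099)
f1=P(277,80,265,15);f2=P(130,310,265,15);r1=P(98,283,195,190);r2=P(260,165,195,190)
for a,b in((f1,f2),(r1,r2)):
    d=a-b;print((a+b)[:2]/2,"len",np.linalg.norm(d),"yaw",np.rad2deg(np.arctan2(d[1],d[0])))
kf=(f1+f2)[:2]/2;kr=(r1+r2)[:2]/2;d=kr-kf;print(np.linalg.norm(d),"yaw st",np.rad2deg(np.arctan2(d[1],d[0]))+45)
print("ring",px2w("wrist",(265,146),.048),"green",px2w("wrist",(72,236),.018),"black",px2w("wrist",(44,125),.016))
p=[*kf,.16]
plan(p,-53.)
E
```

```text
[0.48412689 0.05335858] len 0.039715358018557634 yaw 131.4789154429999
[ 0.61561949 -0.04817791] len 0.03923742109898581 yaw -67.24717488213143
0.16613236108816623 yaw st 7.325251482824477
ring [0.54824853 0.00057174 0.048     ] green [ 0.59671414 -0.25786529  0.018     ] black [ 0.46873343 -0.232092    0.016     ]
shift tool mm [123.3  20.   58.3] t 2.03
turn [ 1.0000e-01 -2.0000e-02 -1.4118e+02] q6 now -86.8
turn [-2.000e-02 -8.000e-02  3.882e+01] q6 now -86.8
```

```bash
python3 -m jog '[[0.04,[0.031,0.005,0.0145],[0,0,0]],[0.04,[0.031,0.005,0.0145],[0,0,0]],[0.04,[0.031,0.005,0.0145],[0,0,0]],[0.04,[0.0305,0.005,0.0145],[0,0,0]],[0.04,[0,0,0],[0,0,7.1]],[0.04,[0,0,0],[0,0,7.1]],[0.04,[0,0,0],[0,0,7.1]],[0.04,[0,0,0],[0,0,7.1]],[0.04,[0,0,0],[0,0,7.1]],[0.04,[0,0,0],[0,0,0]],[0.04,[0,0,0],[0,0,0]]]' 20
python3 - <<'E'
from h import *
i=save("wrist","c_w");save("scene","c_s");plan([.4841,.053,.077],130.5);save("top","c_t")
E
```

```text
time: 2.95
ee_pos: [0.4835, 0.0542, 0.1611]
orientation: [0.0, 0.417, 0.909, 0.0]
wrist_force: [0.2, 0.4, -0.3]
opening: 0.0402
shift tool mm [-0.8 -0.3 83.9] t 3.05
turn [0.01 0.01 0.1 ] q6 now -48.2
turn [-1.000e-02  2.000e-02 -1.799e+02] q6 now -48.2
```

View pics/c_w.png

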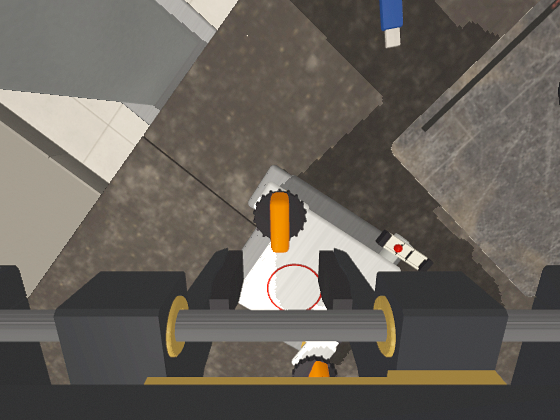

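View pics/c_s.png

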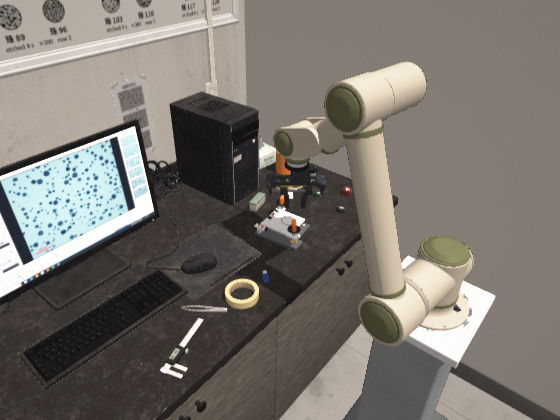

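```bash
python3 - <<'E'
from h import *
print(w2px("scene",[.4835,.054,.161]),w2px("scene",[.4841,.053,.099]),w2px("wrist",[.4841,.053,.099]),w2px("wrist",[.4841,.053,.077]))
print(px2w("wrist",(280,222),.099), px2w("wrist",(280,195),.099),px2w("wrist",(280.5,251),.099))
E
```

```text
[293.92936257 206.81793574] [293.24042937 221.77633095] [279.45292215 227.40509927] [279.54310331 217.91908308]
[0.48170657 0.05641166 0.099     ] [0.46867187 0.07166187 0.099     ] [0.49680533 0.03931906 0.099     ]
```

View pics/c_t.png

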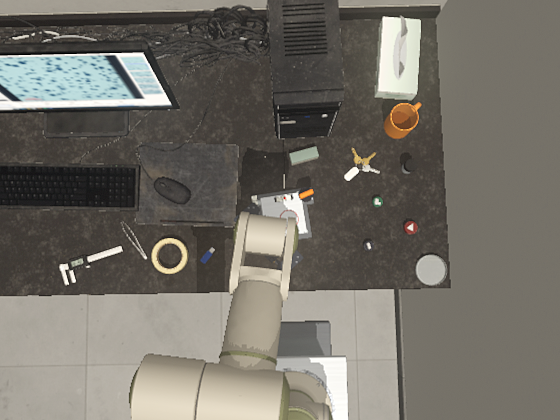

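```bash
python3 -m jog '[[0.04,[0,0,0.028],[0,0,0]],[0.04,[0.001,0,0.028],[0,0,0]],[0.04,[0,0,0.028],[0,0,0]],[0.04,[0,0,0],[0,0,0]],[0.008,[0,0,0],[0,0,0]],[0.008,[0,0,0],[0,0,0]],[0.008,[0,0,0],[0,0,0]],[0.008,[0,0,0],[0,0,0]],[0.008,[0,0,0],[0,0,0]]]' 25
python3 - <<'E'
from h import *
save("wrist","d_w");plan([.483,.0545,.077],130.5);print(robot.state()["wrist_force"],robot.state()["ft_torque"])
E
```

```text
time: 3.85
ee_pos: [0.4833, 0.0535, 0.078]
orientation: [0.0, 0.419, 0.908, -0.001]
wrist_force: [-6.0, -5.0, 6.8]
opening: 0.0136
shift tool mm [1.  0.5 1. ] t 3.9
turn [-0.05  0.08 -0.1 ] q6 now -48.0
turn [1.200e-01 7.000e-02 1.799e+02] q6 now -48.0
[-4.79346889 -4.62767543  7.43251651] [-0.80737723  0.80963118  0.03404948]
```

View pics/d_w.png

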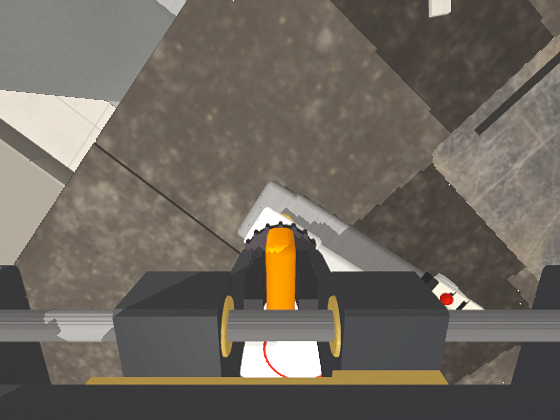

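```bash
python3 -m jog '[[0.008,[0,-0.0005,0],[0,0,0]],[0.008,[0,0,0],[0,0,7]],[0.008,[0,0,0],[0,0,7]],[0.008,[0,0,0],[0,0,7]],[0.008,[0,0,0],[0,0,7]],[0.008,[0,0,0],[0,0,7]],[0.008,[0,0,0],[0,0,7]],[0.008,[0,0,0],[0,0,7]],[0.008,[0,0,0],[0,0,7]],[0.008,[0,0,0],[0,0,7]],[0.008,[0,0,0],[0,0,7]],[0.008,[0,0,0],[0,0,0]]]' 25
python3 - <<'E'
from h import *
i=save("wrist","e_w");plan([.483,.0545,.077],130.5)
s=robot.state();print(s["wrist_force"],s["ft_torque"],s["opening"])
E
```

```text
time: 4.9
ee_pos: [0.4844, 0.0535, 0.0781]
orientation: [0.001, 0.866, 0.501, 0.002]
wrist_force: [1.6, -1.1, 5.7]
opening: 0.0137
shift tool mm [ 0.2 -1.7  1. ] t 4.95
turn [ 2.300e-01  6.000e-02 -7.001e+01] q6 now 21.9
turn [ 7.0000e-02 -2.5000e-01  1.0999e+02] q6 now 21.9
[ 2.61065053 -1.3897147   6.88900439] [-0.2156664  -0.17423778  0.01314141] 0.014037166527998982
```

View pics/e_w.png

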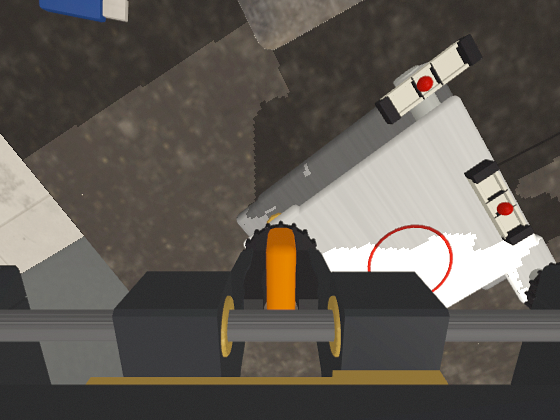

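```bash
cat >> h.py <<'E'
def crop(i,r,fn,f=6):
    cv2.imwrite(f"pics/{fn}.png",np.hstack([cv2.resize(i[y:y+h,x:x+w],None,fx=f,fy=f,interpolation=cv2.INTER_CUBIC) for x,y,w,h in r]))
def redblobs(i):
    b,g,r=[i[...,k].astype(int) for k in range(3)]
    m=((r>120)&(g<70)&(b<70)).astype(np.uint8)
    n,l,st,c=cv2.connectedComponentsWithStats(m)
    return [(c[k].round(1).tolist(),int(st[k,4])) for k in range(1,n) if st[k,4]>25]
E
python3 - <<'E'
from h import *
i=cv2.imread("pics/e_w.png");print(redblobs(i))
crop(i,[(375,30,65,100),(465,150,65,100)],"e_crop")
E
```

```text
[([424.4, 83.4], 182), ([504.6, 208.4], 161), ([415.4, 245.9], 360)]
```

View pics/e_crop.png

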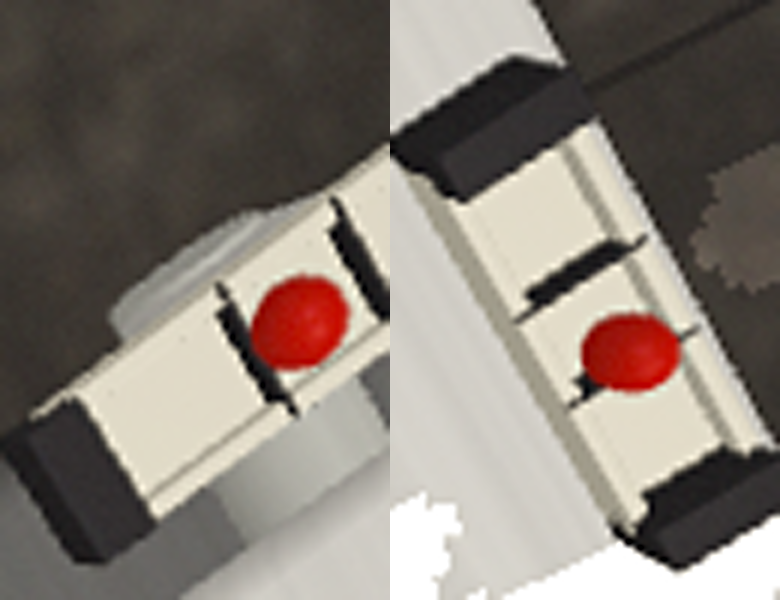

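```bash
python3 -m jog '[[0.008,[0,0,0],[0,0,6]],[0.008,[0,0,0],[0,0,6]],[0.008,[0,0,0],[0,0,6]],[0.008,[0,0,0],[0,0,6]],[0.008,[0,0,0],[0,0,0]],[0.008,[0,0,0],[0,0,0]]]' 25
python3 - <<'E'
from h import *
i=save("wrist","f_w");plan([.483,.0545,.077],130.5)
s=robot.state();print(s["wrist_force"],s["ft_torque"],s["opening"]);print(redblobs(i))
E
```

```text
time: 5.45
ee_pos: [0.4847, 0.0532, 0.078]
orientation: [0.001, 0.949, 0.314, 0.002]
wrist_force: [2.8, -1.6, 5.5]
opening: 0.0138
shift tool mm [-0.6 -2.   1.1] t 5.5
turn [ 3.000e-01  4.000e-02 -9.388e+01] q6 now 45.7
turn [ 4.000e-02 -2.900e-01  8.612e+01] q6 now 45.7
[ 4.22699728 -2.94494895  5.74769402] [-0.48210198 -0.33490048 -0.03403877] 0.013898266314993336
[([346.8, 30.8], 211), ([485.3, 118.3], 194), ([414.6, 206.9], 639)]
```

View pics/f_w.png

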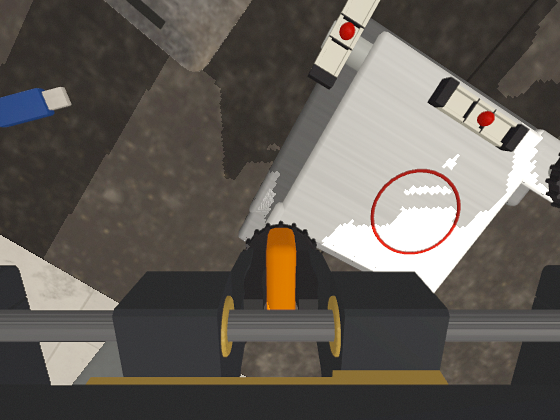

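```bash
python3 -m jog '[[0.04,[0,0,0],[0,0,0]],[0.04,[0,0,0],[0,0,0]],[0.04,[0,0,0],[0,0,0]],[0.04,[0,0,-0.03],[0,0,0]],[0.04,[0,0,-0.03],[0,0,0]],[0.04,[0,0,-0.023],[0,0,0]],[0.04,[0,0,0],[0,0,-7]],[0.04,[0,0,0],[0,0,-7]],[0.04,[0,0,0],[0,0,-7]],[0.04,[0,0,0],[0,0,-7]],[0.04,[0,0,0],[0,0,-7]],[0.04,[0,0,0],[0,0,0]]]' 25
python3 - <<'E'
from h import *
i=save("wrist","g_w");plan([.6156,-.0482,.16],113)
s=robot.state();print(s["wrist_force"],s["opening"]);print(redblobs(i))
E
```

```text
time: 6.5
ee_pos: [0.4828, 0.0539, 0.1595]
orientation: [-0.0, 0.811, 0.586, -0.0]
wrist_force: [-0.0, -0.6, 0.3]
opening: 0.0403
shift tool mm [-54.1 158.5  -0.6] t 6.55
turn [-6.000e-02 -1.000e-02 -4.171e+01] q6 now 11.1
turn [-2.0000e-02  7.0000e-02  1.3829e+02] q6 now 11.1
[-0.49589075 -0.85867171 -0.06208295] 0.03968024132157135
[([402.1, 116.2], 72), ([436.9, 211.4], 58), ([387.3, 225.0], 66)]
```

View pics/g_w.png

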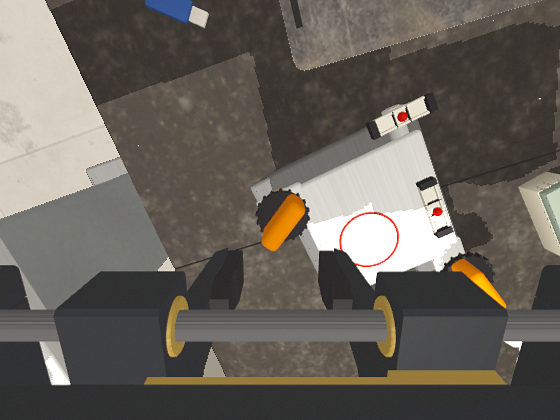

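```bash
python3 -m jog '[[0.04,[-0.0108,0.0317,0],[0,0,0]],[0.04,[-0.0108,0.0317,0],[0,0,0]],[0.04,[-0.0108,0.0317,0],[0,0,0]],[0.04,[-0.0108,0.0317,0],[0,0,0]],[0.04,[-0.0109,0.0317,0],[0,0,0]],[0.04,[0,0,0],[0,0,-7]],[0.04,[0,0,0],[0,0,-7]],[0.04,[0,0,0],[0,0,-7]],[0.04,[0,0,0],[0,0,-7]],[0.04,[0,0,0],[0,0,-7]],[0.04,[0,0,0],[0,0,-7]],[0.04,[0,0,0],[0,0,0]]]' 25
python3 - <<'E'
from h import *
i=save("wrist","i_w");plan([.6156,-.0482,.077],113)
print(redblobs(i));crop(i,[(400,150,100,100)],"i_c0",4)
E
```

```text
time: 7.55
ee_pos: [0.6159, -0.0481, 0.1595]
orientation: [-0.0, 0.549, 0.836, -0.0]
wrist_force: [-0.6, 0.4, -1.3]
opening: 0.04
shift tool mm [-0.  -0.3 82.5] t 7.6
turn [-0.03 -0.03  0.08] q6 now -38.5
turn [ 4.0000e-02 -4.0000e-02 -1.7992e+02] q6 now -38.5
[([337.2, 28.0], 90), ([231.7, 123.8], 324), ([302.9, 144.4], 60)]
```

View pics/i_w.png

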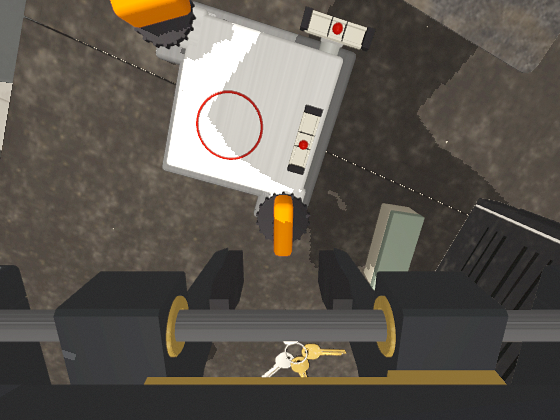

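```bash
python3 - <<'E'
from h import *
i=cv2.imread("pics/i_w.png")
crop(i,[(280,95,50,85),(305,0,65,85)],"i_c",7)
crop(i,[(245,180,75,85)],"i_k",7)
m=(px2w("wrist",(283.5,196),.099)+px2w("wrist",(282.5,254),.099))/2;print(m);plan([m[0],m[1],.077],113)
E
```

```text
[ 0.6174492  -0.04612411  0.099     ]
shift tool mm [ 1.2  2.2 82.5] t 7.6
turn [-0.03 -0.03  0.08] q6 now -38.5
turn [ 4.0000e-02 -4.0000e-02 -1.7992e+02] q6 now -38.5
```

View pics/i_c.png

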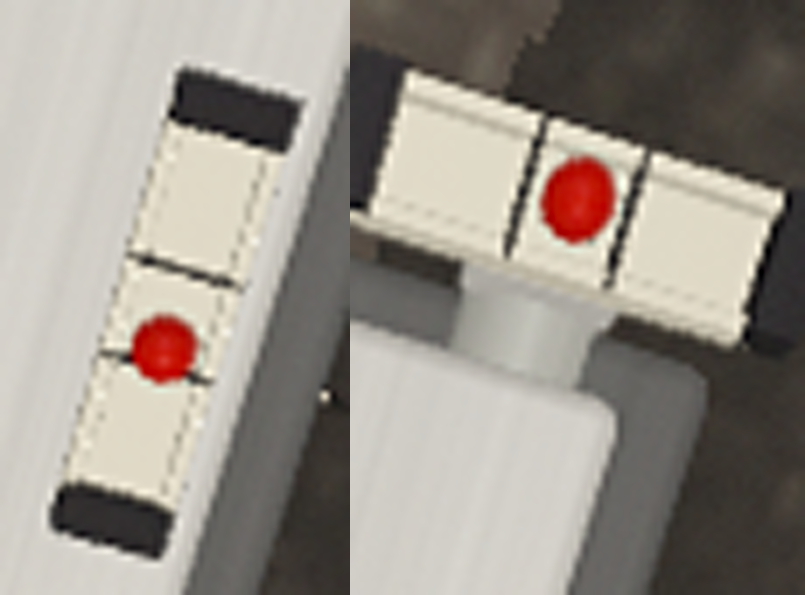

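View pics/i_k.png

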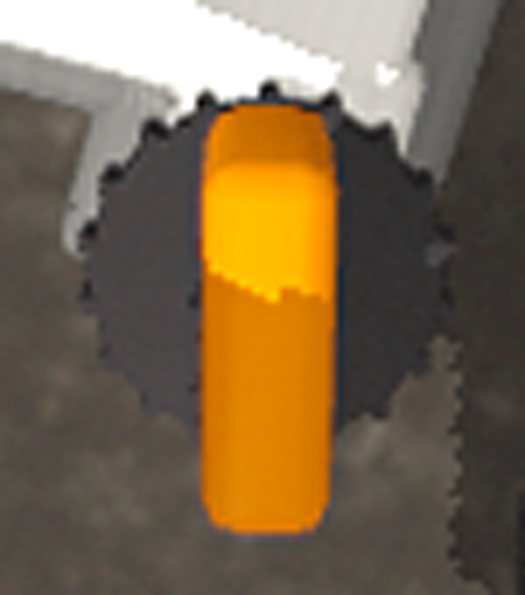

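```bash
python3 -m jog '[[0.04,[0,0.0022,0.028],[0,0,0]],[0.04,[0,0,0.028],[0,0,0]],[0.04,[0,0,0.026],[0,0,0]],[0.04,[0,0,0],[0,0,0]],[0.008,[0,0,0],[0,0,0]],[0.008,[0,0,0],[0,0,0]],[0.008,[0,0,0],[0,0,0]],[0.008,[0,0,0],[0,0,0]]]' 25
python3 -c "
from h import *
s,R,e=tool();print(R.T@s['wrist_force'],s['opening'])"
```

```text
time: 8.27
ee_pos: [0.6185, -0.0474, 0.0793]
orientation: [0.001, 0.55, 0.835, 0.0]
wrist_force: [-5.1, -2.9, 2.6]
opening: 0.0158
[-0.67015502 -5.83597361 -2.65041876] 0.015823447613899973
```

```bash
python3 -m jog '[[0.008,[0,-0.0004,0],[0,0,0]],[0.008,[0,0,0],[0,0,7]],[0.008,[0,0,0],[0,0,7]],[0.008,[0,0,0],[0,0,7]],[0.008,[0,0,0],[0,0,7]],[0.008,[0,0,0],[0,0,7]],[0.008,[0,0,0],[0,0,0]],[0.008,[0,0,0],[0,0,0]]]' 25
python3 - <<'E'
from h import *
s,R,e=tool();print(R.T@s['wrist_force'],s['ft_torque'],s['opening'])
i=save("wrist","j_w");print(redblobs(i))
E
```

```text
time: 8.93
ee_pos: [0.6191, -0.0477, 0.0792]
orientation: [0.002, 0.775, 0.632, 0.002]
wrist_force: [5.3, 0.3, 2.7]
opening: 0.0139
[ 1.35728026  5.09777013 -2.70142738] [-0.01078122 -0.71016302 -0.07951347] 0.013890220491273687
[([242.9, 152.7], 119), ([136.0, 196.5], 512), ([277.0, 258.4], 341)]
```

View pics/j_w.png

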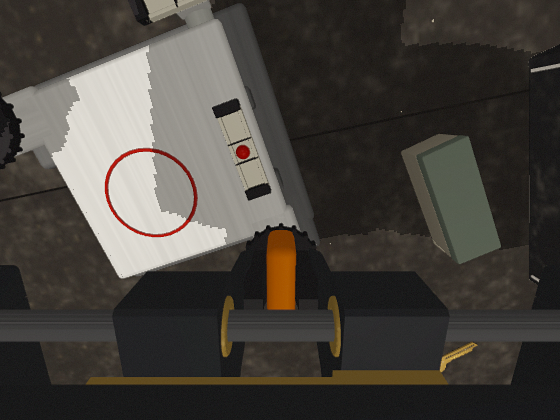

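```bash
python3 -m jog '[[0.04,[0,0,0],[0,0,0]],[0.04,[0,0,0],[0,0,0]],[0.04,[0,0,0],[0,0,0]],[0.04,[0,0,-0.03],[0,0,0]],[0.04,[0,0,-0.03],[0,0,0]],[0.04,[0,0,-0.03],[0,0,0]],[0.04,[0,0,0],[0,0,-7]],[0.04,[0,0,0],[0,0,-7]],[0.04,[0,0,0],[0,0,-7]],[0.04,[0,0,0],[0,0,0]],[0.04,[0,0,0],[0,0,0]]]' 25
python3 - <<'E'
from h import *
i=save("wrist","k_w");b=redblobs(i);print(b)
r=[]
for c,a in b:
    if a<150: r.append((max(0,int(c[0])-28),max(0,int(c[1])-40),56,80)); print(r[-1])
crop(i,r,"k_c",7)
E
```

```text
time: 9.9
ee_pos: [0.6174, -0.0474, 0.1676]
orientation: [-0.0, 0.648, 0.761, -0.0]
wrist_force: [0.4, -1.5, 0.1]
opening: 0.0401
[([286.9, 22.8], 82), ([213.5, 138.4], 283), ([283.6, 136.9], 60)]
(258, 0, 56, 80)
(255, 96, 56, 80)
```

View pics/k_w.png

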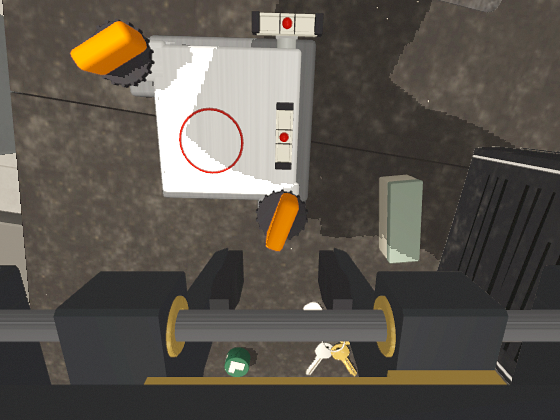

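View pics/k_c.png

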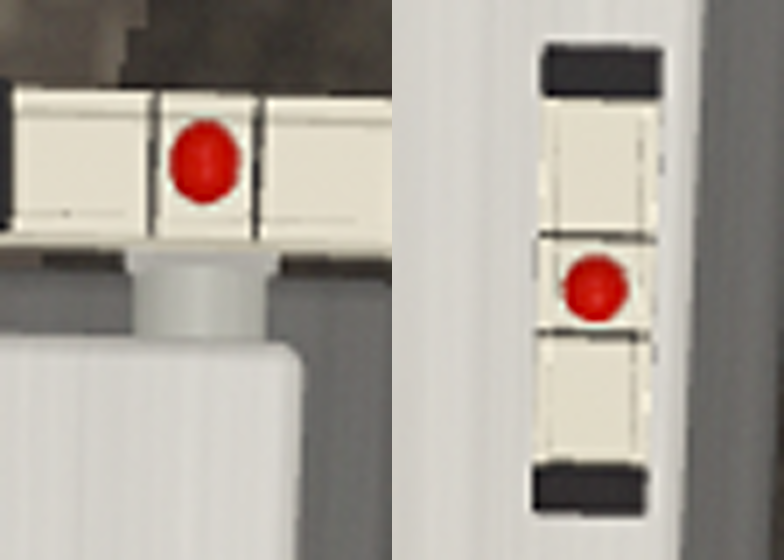

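```bash
python3 - <<'E'
from h import *
i=cv2.imread("pics/k_w.png").astype(int)
m=((i[...,2]>110)&(i[...,2]-i[...,1]>60)&(i[...,2]-i[...,0]>60));m=m[95:185,165:260]
ys,xs=np.nonzero(m);e=cv2.fitEllipse(np.column_stack([xs+165,ys+95]).astype(np.float32));print(e)
r=px2w("wrist",e[0],.048);print("ring",r)
print("diam",np.linalg.norm(px2w("wrist",(180,141),.048)-px2w("wrist",(243,141),.048)))
print("green",px2w("wrist",(237,358),.018))
plan([.598,-.262,.14],98)
a=np.deg2rad(7);Rz=np.array([[np.cos(a),-np.sin(a)],[np.sin(a),np.cos(a)]])
kf=np.array([.4840,.0538]);kr=np.array([.618,-.0475]);print("ring from knobs",(kf+kr)/2+Rz@[-.002,-.002])
E
```

```text
((210.7221221923828, 140.28504943847656), (60.51622009277344, 64.96662902832031), 141.69601440429688)
ring [ 5.49901795e-01 -7.08119632e-05  4.80000000e-02]
diam 0.05377649868092515
green [ 0.59809248 -0.25080028  0.018     ]
shift tool mm [-208.7  -53.4   27.5] t 9.95
turn [-0.04 -0.01  1.16] q6 now -24.5
turn [ 2.0000e-02 -6.0000e-02 -1.7884e+02] q6 now -24.5
ring from knobs [0.54925865 0.00092117]
```

```bash
python3 -m jog '[[0.05,[-0.0345,-0.0089,0.0045],[0,0,0]],[0.05,[-0.0345,-0.0089,0.0045],[0,0,0]],[0.05,[-0.0345,-0.0089,0.0045],[0,0,0]],[0.05,[-0.0345,-0.0089,0.0045],[0,0,0]],[0.05,[-0.0345,-0.0089,0.0045],[0,0,0]],[0.05,[-0.0345,-0.0089,0.0045],[0,0,0]],[0.05,[0,0,0],[0,0,0]],[0.05,[0,0,0],[0,0,0]],[0.05,[0,0,0],[0,0,0]]]' 25
python3 - <<'E'
from h import *
i=save("wrist","l_w");crop(i,[(220,130,110,120)],"l_c",5)
print(w2px("wrist",[.598,-.262,.018]))
E
```

```text
time: 10.7
ee_pos: [0.5986, -0.2599, 0.1406]
orientation: [-0.0, 0.648, 0.762, 0.0]
wrist_force: [0.0, 0.0, 0.2]
opening: 0.05
[278.69701189 206.86300369]
```

View pics/l_w.png

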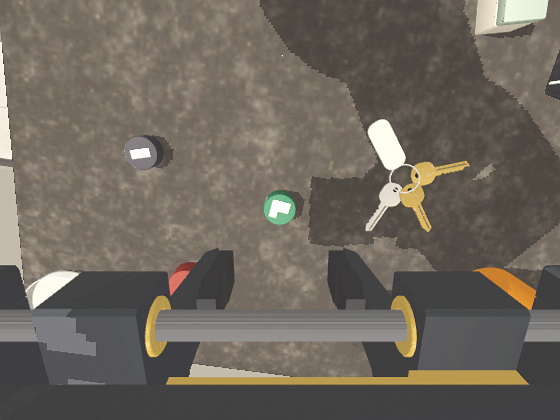

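View pics/l_c.png

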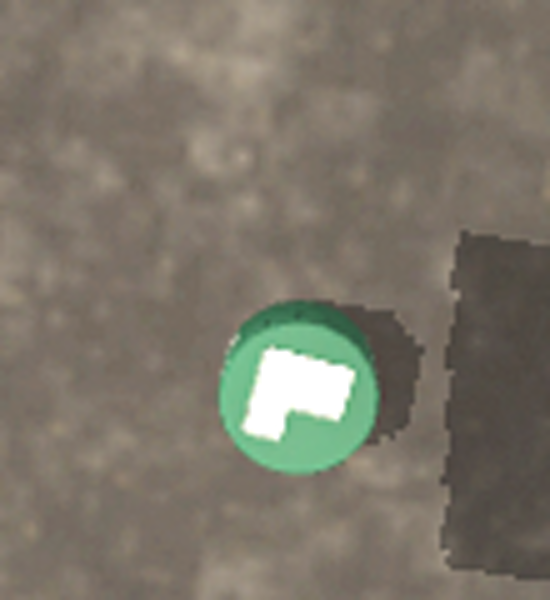

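```bash
python3 - <<'E'
from h import *
g=px2w("wrist",(279.6,209.6),.018);print(g,"red",px2w("wrist",(183,268),.02),px2w("top",(411,227),.02),"black",px2w("wrist",(143,152),.016))
plan([g[0],g[1],.003],98)
E
```

```text
[ 0.59924483 -0.26446023  0.018     ] red [ 0.51600159 -0.33764551  0.02      ] [ 0.52128746 -0.35941673  0.02      ] black [ 0.47225221 -0.23237097  0.016     ]
shift tool mm [ -5.2  -0.4 137.8] t 10.75
turn [-0.01 -0.02  1.34] q6 now -43.1
turn [ 4.0000e-02 -1.0000e-02 -1.7866e+02] q6 now -43.1
```

```bash
python3 -m jog '[[0.05,[-0.0052,0,0.030],[0,0,0]],[0.05,[0,0,0.030],[0,0,0]],[0.05,[0,0,0.030],[0,0,0]],[0.05,[0,0,0.025],[0,0,0]],[0.05,[0,0,0.015],[0,0,0]],[0.05,[0,0,0.007],[0,0,0]],[0.05,[0,0,0],[0,0,0]],[0.02,[0,0,0],[0,0,0]],[0.02,[0,0,0],[0,0,0]],[0.02,[0,0,0],[0,0,0]],[0.02,[0,0,0],[0,0,0]],[0.02,[0,0,0],[0,0,0]]]' 15
python3 - <<'E'
from h import *
i=save("wrist","m_w");plan([.5496,.0003,.051],98)
E
```

```text
time: 11.75
ee_pos: [0.6001, -0.2657, 0.0051]
orientation: [0.001, 0.647, 0.762, 0.0]
wrist_force: [-0.7, 1.2, 6.4]
opening: 0.0293
shift tool mm [270.6  -6.5 -46.3] t 11.8
turn [0.1  0.07 1.36] q6 now -43.6
turn [-1.1000e-01  1.5000e-01 -1.7864e+02] q6 now -43.6
```

View pics/m_w.png

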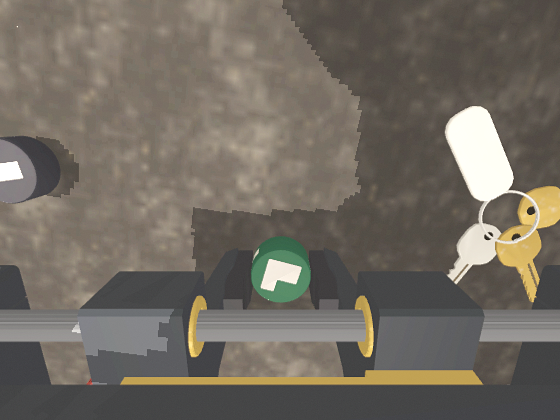

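```bash
python3 -m jog '[[0.02,[0,0,-0.005],[0,0,0]],[0.02,[0,0,-0.015],[0,0,0]],[0.02,[0,0,-0.03],[0,0,0]],[0.02,[0,0,-0.035],[0,0,0]],[0.02,[0,0,-0.025],[0,0,0]],[0.02,[0,0,-0.010],[0,0,0]],[0.02,[0,0,0],[0,0,0]],[0.02,[0,0,0],[0,0,0]]]' 20
python3 - <<'E'
from h import *
i=save("wrist","n_w");plan([.5496,.0003,.1])
crop(i,[(220,190,120,120)],"n_c",5)
E
```

```text
time: 12.47
ee_pos: [0.5991, -0.2653, 0.1228]
orientation: [-0.001, 0.647, 0.762, -0.0]
wrist_force: [-0.5, 0.5, -1.6]
opening: 0.0294
shift tool mm [269.9  -5.4  22.4] t 12.52
```

View pics/n_w.png

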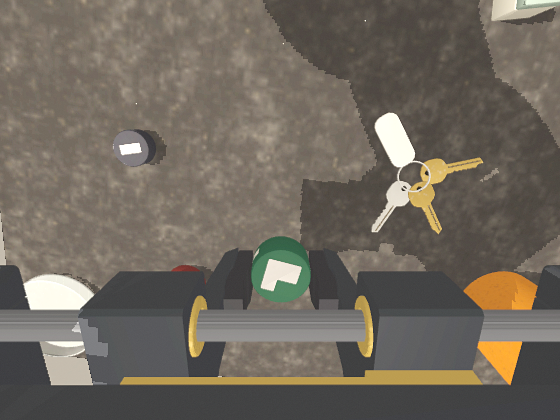

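```bash
python3 - <<'E'
from h import *
s,R,e=tool();z=e[2]-.0051+.018
i=cv2.imread("pics/n_w.png").astype(int)
for c in((281,272),(281,269)):
    g=px2w("wrist",c,z);print(R.T@(g-e))
off=R.T@(px2w("wrist",(281,271),z)-e);off[2]=0
plan(np.array([.5496,.0003,.12])-R@off)
E
```

```text
[ 0.00377907  0.00063248 -0.01289362]
[ 0.00539634  0.00063175 -0.01289025]
shift tool mm [265.6  -6.1   2.4] t 12.52
```

View pics/n_c.png

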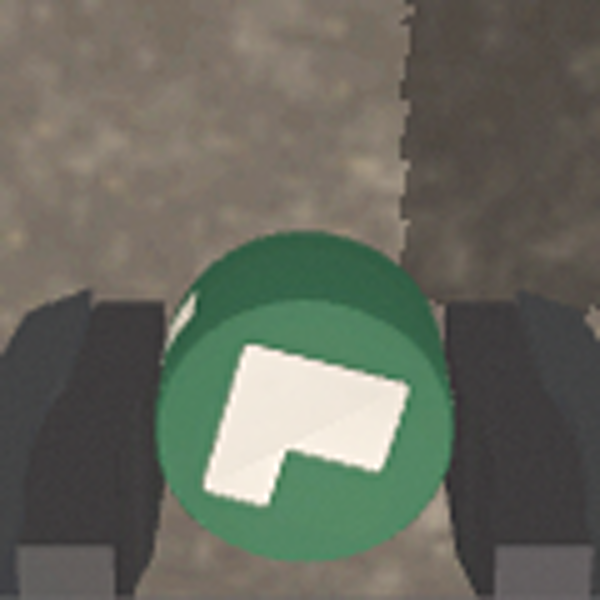

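```bash
python3 -m jog '[[0.02,[0.015,0,0],[0,0,0]],[0.02,[0.035,-0.001,0],[0,0,0]],[0.02,[0.0384,-0.001,0],[0,0,0]],[0.02,[0.038,-0.001,0],[0,0,0]],[0.02,[0.038,-0.001,0],[0,0,0]],[0.02,[0.038,-0.001,0],[0,0,0]],[0.02,[0.036,-0.001,0],[0,0,0]],[0.02,[0.020,0,0],[0,0,0]],[0.02,[0.010,0,0],[0,0,0]],[0.02,[0,0,0],[0,0,0]],[0.02,[0,0,0],[0,0,0]]]' 20
python3 - <<'E'
from h import *
i=save("wrist","o_w");plan([.5496,.0003,.0535])
z=tool()[2][2]-.0051
print(w2px("wrist",[.5496,.0003,.048]))
E
```

```text
time: 13.43
ee_pos: [0.55, -0.0022, 0.1229]
orientation: [-0.0, 0.647, 0.763, -0.0]
wrist_force: [-0.4, -1.0, -0.4]
opening: 0.0293
shift tool mm [ 3.1 -0.  69.6] t 13.48
[279.9953773  217.09608625]
```

View pics/o_w.png

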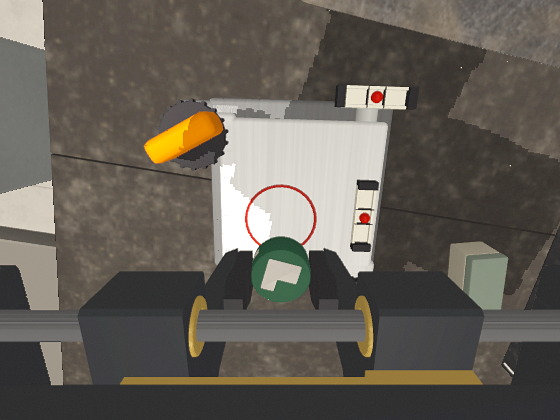

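```bash
python3 -m jog '[[0.02,[0.001,0,0.015],[0,0,0]],[0.02,[0,0,0.020],[0,0,0]],[0.02,[0,0,0.015],[0,0,0]],[0.02,[0,0,0.008],[0,0,0]],[0.02,[0,0,0.004],[0,0,0]],[0.02,[0,0,0.003],[0,0,0]],[0.02,[0,0,0.002],[0,0,0]],[0.02,[0,0,0.001],[0,0,0]],[0.02,[0,0,0],[0,0,0]],[0.02,[0,0,0],[0,0,0]]]' 20
python3 - <<'E'
from h import *
i=save("wrist","p_w");plan([.5496,.0003,.0535]);print(robot.state()["wrist_force"])
E
```

```text
time: 14.32
ee_pos: [0.55, -0.0008, 0.0562]
orientation: [0.0, 0.647, 0.762, 0.0]
wrist_force: [-0.3, 0.3, 0.4]
opening: 0.0294
shift tool mm [ 1.  -0.2  2.7] t 14.37
[ 0.30606518 -0.41235599 -0.67884165]
```

View pics/p_w.png

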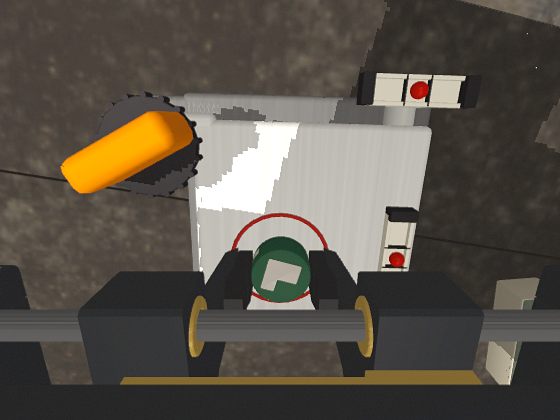

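```bash
python3 -m jog '[[0.02,[0,0,0.001],[0,0,0]],[0.02,[0,0,0.001],[0,0,0]],[0.02,[0,0,0],[0,0,0]],[0.02,[0,0,0],[0,0,0]]]' 20; python3 -m jog '[[0.02,[0,0,0.0007],[0,0,0]],[0.02,[0,0,0],[0,0,0]],[0.02,[0,0,0],[0,0,0]]]' 20
```

```text
time: 14.7
ee_pos: [0.5498, -0.0006, 0.0537]
orientation: [-0.0, 0.647, 0.762, -0.0]
wrist_force: [-1.5, -0.1, -0.7]
opening: 0.0294
time: 14.95
ee_pos: [0.5498, -0.0007, 0.053]
orientation: [-0.0, 0.647, 0.762, -0.0]
wrist_force: [-0.3, 0.1, 0.3]
opening: 0.029
```

```bash
python3 -m jog '[[0.02,[0,0,0.0005],[0,0,0]],[0.02,[0,0,0],[0,0,0]],[0.02,[0,0,0],[0,0,0]]]' 20
```

```text
time: 15.2
ee_pos: [0.5498, -0.0007, 0.0529]
orientation: [0.0, 0.647, 0.762, 0.0]
wrist_force: [-1.5, 0.7, 5.0]
opening: 0.0293
```

```bash
python3 -m jog '[[0.034,[0,0,0],[0,0,0]],[0.044,[0,0,0],[0,0,0]],[0.044,[0,0,0],[0,0,0]],[0.044,[0,0,0],[0,0,0]],[0.044,[0,0,-0.010],[0,0,0]],[0.044,[0,0,-0.025],[0,0,0]],[0.044,[-0.005,0,-0.03],[0,0,0]],[0.044,[-0.03,0,-0.02],[0,0,0]],[0.044,[-0.03,0,-0.01],[0,0,0]],[0.044,[-0.01,0,0],[0,0,0]],[0.044,[0,0,0],[0,0,0]],[0.044,[0,0,0],[0,0,0]]]' 20
python3 - <<'E'
from h import *
i=save("wrist","q_w");print(redblobs(i))
crop(i,[(210,60,100,110),(300,60,100,110)],"q_c",4)
E
```

```text
time: 16.2
ee_pos: [0.5614, -0.0743, 0.147]
orientation: [-0.001, 0.647, 0.762, -0.0]
wrist_force: [-0.7, -0.1, 0.7]
opening: 0.044
[([281.0, 117.1], 417), ([364.0, 114.4], 83)]
```

View pics/q_w.png

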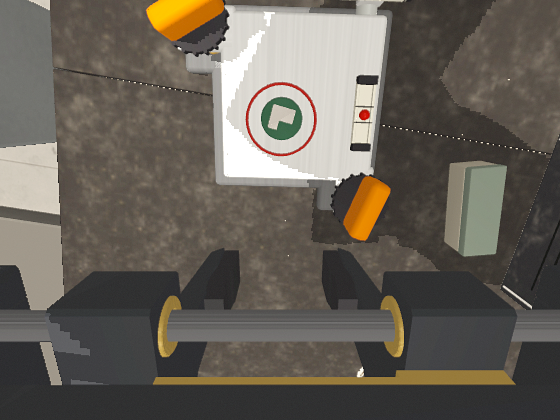

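View pics/q_c.png

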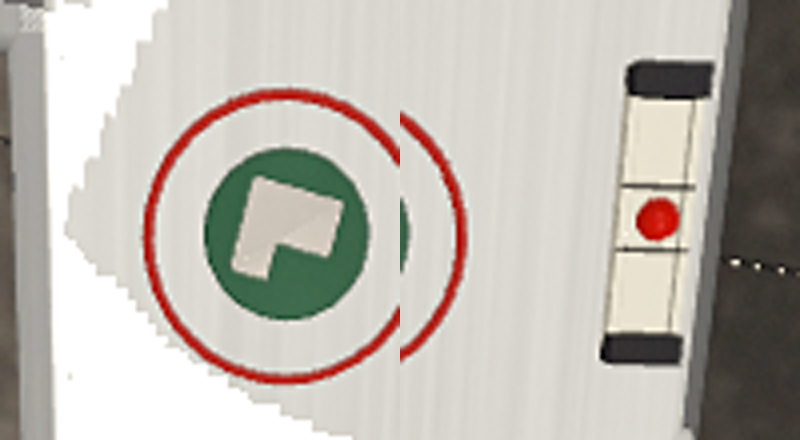

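```bash
python3 -m jog '[[0.044,[0.0,0,-0.03],[0,0,0]],[0.044,[0.02,0,-0.03],[0,0,0]],[0.044,[0.02,0,-0.0],[0,0,0]],[0.044,[0,0,0],[0,0,0]],[0.044,[0,0,0],[0,0,0]]]' 20
python3 - <<'E'
from h import *
i=save("wrist","r_w");b=redblobs(i);print(b);r=[]
for c,a in b:
    if a<150: r.append((max(0,int(c[0])-28),max(0,int(c[1])-40),56,80))
crop(i,r,"r_c",7);save("top","r_t")
E
```

```text
time: 16.67
ee_pos: [0.5549, -0.0335, 0.207]
orientation: [-0.001, 0.646, 0.763, -0.0]
wrist_force: [0.2, -0.0, 0.2]
opening: 0.0445
[([352.3, 66.3], 56), ([283.3, 151.0], 131), ([344.5, 160.0], 44)]
```

View pics/r_c.png

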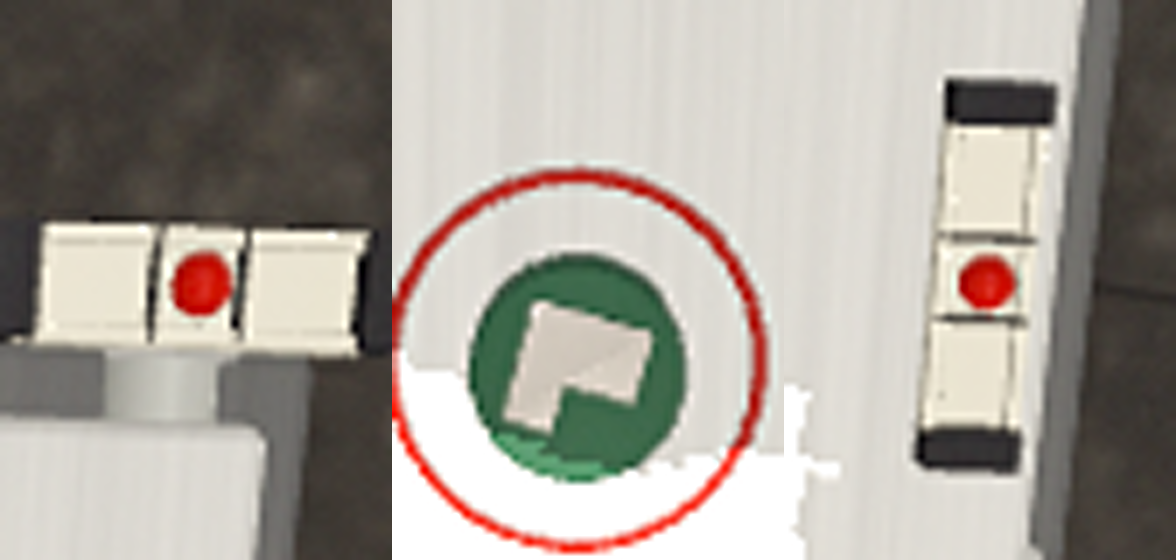

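View pics/r_t.png

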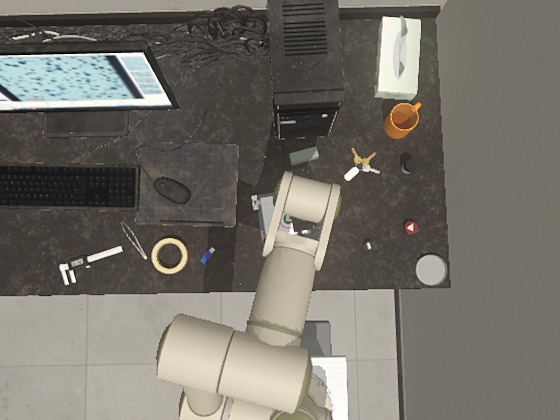

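```bash
python3 -c "
from rig import robot
print(robot.state()['time'],robot.state()['wrist_force']);print(robot.sign_off())"
```

```text
16.7667 [ 0.33088779 -0.10266843  0.17812998]
the job is handed in; nothing more can be done
None
```

The platform is level, the green specimen stands inside the red ring, and I handed the job in at 16.8 s of the 72 s allowed. The sign-off gives no verdict, so success rests on my own checks below.

I turned the front knob about 94° clockwise and the right knob about 35° clockwise. I let go of both and confirmed level before picking up the specimen. I then set it down polished face up, with about 5 N wrist contact force, released it and backed off.

Last checks:
- **Level:** both red balls sit midway between their lines, allowing for ball-height parallax. I estimate about 0.1° of tilt left, against the 0.7° limit.
- **Specimen:** it stands upright and within about 1–2 mm of the ring centre (11 mm allowed).
- **Robot clear:** the gripper is about 14 cm above the specimen's top and touching nothing.
- **Other things:** in the final top view none of the other specimens or bystanders had visibly moved.

No check failed. The specimen's first position estimates differed by up to about 15 mm because it lay at the edge of the wrist-camera images, partly behind the gripper. I measured it again from directly above before grasping.

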